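# Stirrer into its jar, jar round to the front, hold the carousel

### The job

Take the wooden-handled stirrer from the drying rack, put its steel shank all the way down through the hole in the lid of the bored jar on the carousel (the only jar with a hole in its lid), and let go of it. Then turn the carousel until that jar stands squarely at the front, right behind the middle of the drip tray with the measuring cup, and finish while firmly gripping the carousel's T-handle, holding it still for someone to stir and scoop. Keep all the jars standing in their hoops, and leave the thermometer, cup, soap mould and tub where they are.

Things in the scene. Friction and masses are not known exactly. Their poses are not given: they have to be found in the camera images.
- stirrer: stirring rod, about 70 g, upright: round pale wooden handle, 22 mm across, z = 0 to 80 mm; below it a steel shank 9 mm across, z = 0 to -74.5 mm, round-ended. Origin on its axis at the shoulder (flat underside of the handle); z up the handle. It starts hanging in one end hole of the drying rack, shoulder on the rack's top, and lifts straight out
- rack: aluminium drying rack, fixed: top plate 190 x 60 mm, 100 mm above the table, on two end panels, with three 14 mm holes in a row at x = -65, 0 and 65 mm. Origin on the table under its centre; x along the row, z up. Stirrer in one end hole, dial thermometer in the other, the middle one empty
- jar_bored: the stirrer's jar, the only one with a hole in its lid: amber, 62 mm across; white lid 66 mm across, top at z = 85 mm; on it a collar 32 mm across, 4 mm high, round a central 15 mm hole. Origin at its foot's centre, z up: hole mouth at z = 89 mm, where the shoulder of a stirrer fully down rests; inner floor z = 6 mm. Stands loose in a hoop, foot 38 mm above the table, 0.6 to 2.5 rad from the front
- turntable (a joint): turntable's angle, counter-clockwise from above, 0 at the start; turns either way without end, drag 0.1 N m plus 0.2 N m per rad/s, stays where left. A wooden disc 270 mm across, top 38 mm above the table, with six steel hoops, 24 mm high, every 60 degrees, centred 90 mm from the axis, that hold the jars with 2.5 mm play all round: jerky turning can rock them
- handle: the carousel's T-handle: dark wooden bar 90 mm long, 14 mm thick, 22 mm high, on a 14 mm steel post on the turntable's axis; turns with the turntable. Origin in the middle of the bar, on the axis, 178 mm above the table (bar from 167 to 189 mm, above the lids at 123 mm); y along the bar, x across its thickness, z up
- carousel_base: the carousel's base, fixed: round wooden foot 210 mm across under the turntable, with a steel drip tray 100 x 90 mm, 14 mm high, at its front, centred 182 mm from the axis. Origin on the table under the carousel's axis; its -x axis points to the front, through the middle of the tray. A jar at the front stands at x = -90 mm, y = 0 here
- cup: clear measuring cup, 72 mm across and 65 mm tall, standing on the drip tray; origin at the centre of its foot. Leave alone
- thermometer: dial thermometer in the rack: a flat round head 48 mm across whose top is 24 mm above the rack, thin stem below; origin where it rests on the rack. Leave alone
- mould: brown card loaf mould for soap, open, 200 x 95 x 60 mm; origin at the centre of its underside. Leave alone
- tub: white tub with a flat lid, 106 x 81 x 54 mm; origin at the centre of its underside. Leave alone
- jar_a: an ordinary closed jar: amber glass, 62 mm across, with a plain flat white lid 66 mm across, 85 mm tall in all, loose in its hoop on the turntable; origin at the centre of its foot, z up. Not to be used
- jar_b: an ordinary closed jar: amber glass, 62 mm across, with a plain flat white lid 66 mm across, 85 mm tall in all, loose in its hoop on the turntable; origin at the centre of its foot, z up. Not to be used
- jar_c: an ordinary closed jar: amber glass, 62 mm across, with a plain flat white lid 66 mm across, 85 mm tall in all, loose in its hoop on the turntable; origin at the centre of its foot, z up. Not to be used
- jar_d: an ordinary closed jar: amber glass, 62 mm across, with a plain flat white lid 66 mm across, 85 mm tall in all, loose in its hoop on the turntable; origin at the centre of its foot, z up. Not to be used
- jar_e: an ordinary closed jar: amber glass, 62 mm across, with a plain flat white lid 66 mm across, 85 mm tall in all, loose in its hoop on the turntable; origin at the centre of its foot, z up. Not to be used

How it is judged:
By the outcome, as a careful person would: the job done as asked, in the order asked, and still so for the second after the job is handed in, while the arm keeps its last pose, push and grip.
It also fails if it takes over 58 s, if anything falls off the work surface, if the arm or the gripper's body presses on something with over 40 N, if the wrist force passes 120 N, or if a joint passes its speed limit or range.

### The arm

A 6-joint arm with a two-finger parallel gripper is mounted at the origin on the work surface. World frame = base frame: x ahead of the robot, y to its left, z up, the work surface at z = 0. Lengths are in mm, angles in rad, forces in N, time in s.
With the tool pointing down it reaches from about 350 to 725 mm from the base axis. Payload 6 kg.
Tool frame: the origin (TCP) lies on the centre line of the jaws, within the pads' length; the fingertips stand 11 mm ahead of it and the grasp point (between the pads) lies 8 mm behind it; z points along the fingers, y is the direction in which the jaws open and shut (so a half turn about z gives the same grasp; the last joint's range is limited). The gripper opens to 85 mm and grips with 20 to 120 N. Pads are 22 mm wide; open, the fingers measure 114 mm over their backs; the gripper's body (76 mm by 85 mm) begins 54 mm behind the grasp point. The pads swing forward as they close: fully open they stand 13 mm farther back than shut.
Start: joints at [1.609, 0.04, 0.085, 0, -1.615, -0.334], TCP at [174.877, 573.928, 242.261] pointing down, gripper open.
Joint ranges: [-2.56, 2.56], [-1.29, 2.01], [-1.08, 1.49], [-3.29, 1.98], [-2.81, -0.18], [-2.99, 2.99]. Speed limits (rad/s): [2.57, 2.57, 3.01, 3.14, 3.14, 3.14].

### API

Orientations are given as [roll, pitch, yaw] about the fixed x, y, z axes, in that order (R = Rz(yaw) Ry(pitch) Rx(roll)).
In Python, from cell import arm, imaging, order, regions_of gives the robot as it stands.
- The arm moves only by the tool play_rows, never from a script. Its argument "rows" is a list of rows, each a list of 3 entries, a list of its own where there are three numbers: the finger opening in cm, from 0 to 8.54, then the shift along the tool's x, y, z in cm, then the turn, a rotation vector about the tool's x, y, z in rad. A call has 1 to 12 rows; each row is the pose to reach, as a shift and turn from the pose commanded when the call began, along the tool's axes at that moment; what a row does not reach only later rows make up. A row lasts 1/10 s, in which the tool goes at most 50 mm and 8.59 degrees, less where a joint would pass 70% of its speed; a pose out of reach is approached as far as the arm can. A call with a gripper value outside its range is refused whole. The fingers move at their own pace and stop on an object; "grip_force" is the grip in N (left out, the last holds). Time passes only in rows, so rows that repeat a pose let the fingers close. It gives the time, the measured TCP pose, the force and the opening at its end, in the units of the state.
- arm.state(): the state, without advancing time (a new reading comes with each control period).
- imaging.capture(name): name is "scene" or "top"; returns (picture, depth): 420x560x3 uint8, red, green, blue; 420x560 float32, mm along the optical axis (not along the pixel's ray), 0 where there is no reading.
- imaging.camera_info(name): a dict with "mtx" (3x3 intrinsics, pixels), "T" (4x4, takes a point from camera to world coordinates). Camera axes: x right, y down, z forward; pixel columns grow to the right and rows downward; lengths in mm; the calibration is good to about 2 mm. A picture is of the moment at which its call begins. camera_info takes no time and is no camera call.
- order.hand_in(): hands the job in, once; it reports no verdict.
Trained networks look in the newest picture that a camera, given by its name, has taken for a name from the list of things; names that differ only in an ending like _2 or _b are one class to them, and where a whole thing is asked for, a point or a joint stands for the part that bears it (a point fixed in the world has none). Each returns a list of dicts, best first, with "score" (0 to 1); they miss things now and then, are a little off and sometimes report something else, mostly with a low value. They report only what shows in the picture. A call takes as long as a camera call.
- regions_of(camera, label): "region" (420x560 bool, what is visible of it) and "box" ([left, top, right, bottom] in pixels, round what is visible of it).
The state is a dict: "clock": time; "q": joint angles; "qd": joint speeds; "joint_torque": joint torques, N m; "position": TCP position; "orientation": TCP orientation; "ft_force": force on the tool from outside, world axes, zero at the start; "moment": the same for the moment, N m; "grip_width": finger opening in mm.
Only numpy, scipy, OpenCV 4.12 (cv2) and the standard library are available. Lean on these libraries where they do the work, as an engineer would, in place of code of your own. Each camera call takes 0.05 s, during which the arm holds its last target.

## Working session

There is one attempt and no reset: what is moved stays moved. The work goes in short steps, Python scripts to look and compute and a tool call to move; the robot and the scene stay as the last step left them, time stands still between calls to the robot, and variables do not carry over. Pictures are saved under pics/ and viewed, and the job is handed in when it is done.

Besides the shell and the picture viewer there is one more tool, called after "Emit:" as name([rows], argument=value, ...), one row to a line, values as JSON. play_rows: Moves the arm, as the interface text tells. Its arguments: {"type":"object","properties":{"rows":{"type":"array"},"grip_force":{"type":"number"}},"required":["rows"]}

```bash
ls; mkdir -p pics
cat > h.py <<'E'
import numpy as np, cv2
from cell import arm, imaging, order, regions_of
def cap(n,fn=None):
    p,d=imaging.capture(n)
    if fn: cv2.imwrite('pics/'+fn,p[:,:,::-1])
    return p,d
def pts(n,d,mask):
    i=imaging.camera_info(n);K=np.array(i['mtx']);T=np.array(i['T'])
    v,u=np.nonzero(mask&(d>0));z=d[v,u]
    c=np.stack([(u-K[0,2])/K[0,0]*z,(v-K[1,2])/K[1,1]*z,z,np.ones_like(z)])
    return (T@c)[:3].T,u,v
def proj(n,P):
    i=imaging.camera_info(n);K=np.array(i['mtx']);T=np.linalg.inv(np.array(i['T']))
    c=T@np.append(P,1);p=K@c[:3];return p[:2]/p[2]
E
python3 - <<'E'
from h import *
np.set_printoptions(precision=3,suppress=True)
cap('scene','s0.png');cap('top','t0.png')
for n in('scene','top'):
    i=imaging.camera_info(n);print(n,np.array(i['mtx']),np.array(i['T']))
print(arm.state())
E
```

```text
pics
scene [[428.532   0.    280.22 ]
 [  0.    428.532 207.487]
 [  0.      0.      1.   ]] [[  -0.753    0.459   -0.472 1028.244]
 [   0.658    0.538   -0.526  435.655]
 [   0.012   -0.707   -0.707  811.659]
 [   0.       0.       0.       1.   ]]
top [[432.237   0.    278.95 ]
 [  0.    432.237 213.416]
 [  0.      0.      1.   ]] [[  -0.011   -0.998    0.065  485.724]
 [  -1.       0.013    0.017  -77.358]
 [  -0.017   -0.065   -0.998 1194.064]
 [   0.       0.       0.       1.   ]]
{'clock': 0.1, 'q': array([ 1.609,  0.041,  0.084, -0.   , -1.616, -0.334]), 'qd': array([-0.002, -0.   ,  0.   ,  0.003,  0.   , -0.   ]), 'joint_torque': array([ -0.005, -36.935,  34.828,   6.952,  -0.005,   0.   ]), 'position': array([174.763, 573.693, 241.372]), 'orientation': array([ 3.14 , -0.   , -0.296]), 'ft_force': array([-0.115, -0.21 , -0.691]), 'moment': array([0.006, 0.032, 0.001]), 'grip_width': 85.4273640082367}
```

View pics/s0.png

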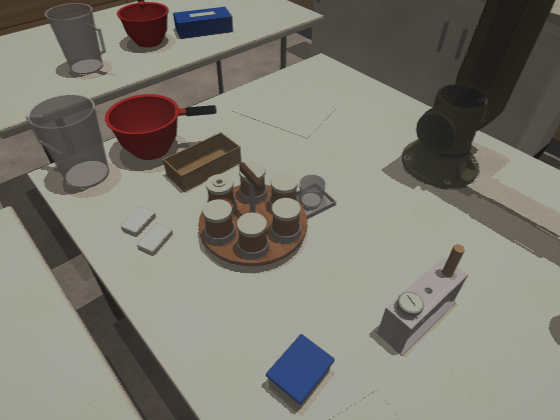

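View pics/t0.png

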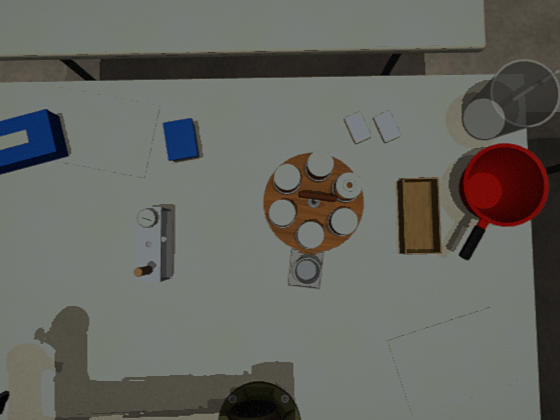

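The top view shows the rack at (150,245) with the stirrer at (143,271) and the thermometer at (147,216). The carousel is centred near (314,202), the bored jar is at (348,185) and the cup/tray is at (307,268). Next I'll measure these.

Run:
```python
from h import *
np.set_printoptions(precision=1,suppress=True)
D={n:cap(n) for n in('scene','top')}
for n in D:
  for l in('stirrer','rack','jar_bored','jar_a','handle','carousel_base','turntable','cup','thermometer','mould','tub'):
    for r in regions_of(n,l)[:6]:
        if r['score']<.3: continue
        P,u,v=pts(n,D[n][1],r['region'])
        if len(P)==0: print(n,l,'nopts');continue
        print(n,l,round(r['score'],2),np.array(r['box']),len(P),'med',np.median(P,0),'p2',np.percentile(P,2,0),'p98',np.percentile(P,98,0))
np.savez('d0.npz',sp=D['scene'][0],sd=D['scene'][1],tp=D['top'][0],td=D['top'][1])
```

```text
scene stirrer 0.74 [396.2 293.4 422.2 314.9] 497 med [553.1 271.4 124.9] p2 [530.4 249.3 115.7] p98 [571.5 291.9 127.5]
scene stirrer 0.64 [440.3 248.3 465.1 274.8] 347 med [426.7 273.7 145.8] p2 [413.  262.2 101.5] p98 [430.1 281.4 181.7]
scene rack 0.66 [160.8 134.4 242.  187. ] 2594 med [ 552.6 -449.6   31.5] p2 [ 452.6 -480.1    2.9] p98 [ 650.4 -383.6   61.2]
scene rack 0.65 [373.6 257.9 467.9 353.6] 3503 med [497.2 283.8  98.1] p2 [391.5 241.4   2.5] p98 [579.1 303.1 103. ]
scene jar_bored 0.92 [207.6 172.9 234.3 199.9] 669 med [ 628.6 -223.5  122.6] p2 [ 596.  -263.9   68.1] p98 [ 655.8 -203.7  128.7]
scene jar_a 0.9 [269.7 198.  301.1 234.8] 901 med [569.1 -55.1 120.6] p2 [532.2 -93.7  60.6] p98 [589.8 -36.9 126. ]
scene jar_a 0.72 [239.3 162.9 267.2 194.4] 330 med [ 532.6 -214.5  122.5] p2 [ 507.7 -244.5   62.7] p98 [ 567.3 -190.1  126.4]
scene jar_a 0.67 [203.5 197.  233.9 241.3] 945 med [ 688.7 -150.7  120.5] p2 [ 653.5 -192.2   62.2] p98 [ 711.6 -133.7  125.9]
scene jar_a 0.64 [274.7 172.1 300.4 204.2] 639 med [ 511.1 -130.4  122.8] p2 [ 475.5 -165.3   75.9] p98 [ 535.3 -
[... 2794 characters left out ...]
252.3] 4333 med [ 585.3 -141.3   40. ] p2 [ 467.2 -272.    34.8] p98 [707.4 -23.8 190.3]
top turntable 0.37 [296.3 190.5 337.8 205.4] 324 med [ 589.1 -147.5  188.4] p2 [ 578.9 -187.1   42.3] p98 [ 600.9 -108.1  193.5]
top cup 0.81 [295.4 258.  321.1 284.3] 581 med [ 405.2 -129.9   12.4] p2 [ 377.6 -160.5    4.4] p98 [439.7 -96.   71.1]
top thermometer 0.83 [136.7 207.4 154.6 228. ] 313 med [550.4 271.5 125.9] p2 [526.9 251.  101.2] p98 [572.  293.8 130.2]
top mould 0.68 [397.9 175.7 441.6 257.1] 3223 med [ 551.2 -438.2    7.2] p2 [ 454.1 -475.4    0.7] p98 [ 646.4 -381.9   62.8]
top tub 0.68 [162.4 117.1 204.2 165.3] 1284 med [760.5 204.3  55.8] p2 [711.5 164.4  14.4] p98 [814.4 247.3  60.4]
```

```bash
cat > meas.py <<'E'
from h import *
from scipy.optimize import least_squares
np.set_printoptions(precision=1,suppress=True)
def enc(P):
    (c,r)=cv2.minEnclosingCircle(P[:,:2].astype(np.float32)); return np.array(c),r
def blobs(n,d,zlo,zhi,box,minpx=100):
    P,u,v=pts(n,d,d>0)
    k=(P[:,2]>zlo)&(P[:,2]<zhi)&(P[:,0]>box[0])&(P[:,0]<box[1])&(P[:,1]>box[2])&(P[:,1]<box[3])
    m=np.zeros(d.shape,np.uint8);m[v[k],u[k]]=1
    N,L=cv2.connectedComponents(m,connectivity=4)
    for j in range(1,N):
        q,uu,vv=pts(n,d,L==j)
        if len(q)>=minpx: yield q,uu,vv
E
python3 - <<'E'
from meas import *
z=np.load('d0.npz')
for n,d in(('scene',z['sd']),('top',z['td'])):
    print(n)
    J=[]
    for q,u,v in blobs(n,d,115,140,(440,740,-290,0)):
        c,r=enc(q);mid=(np.percentile(q[:,:2],1,0)+np.percentile(q[:,:2],99,0))/2
        print(' lid',c,r,'mid',mid,len(q),np.median(q[:,2]));
        if r<45:J.append(mid)
    J=np.array(J)
    if len(J)>2:
        f=least_squares(lambda p:np.hypot(*(J-p).T)-90,[590,-145]);print(' axis',f.x,f.fun, 'mean',J.mean(0))
    P,u,v=pts(n,d,d>0)
    q=P[(P[:,2]>182)&(P[:,2]<200)&(abs(P[:,0]-590)<80)&(abs(P[:,1]+147)<80)]
    (rc,rs,ra)=cv2.minAreaRect(q[:,:2].astype(np.float32));print(' handle',rc,rs,ra,len(q),np.median(q[:,2]))
    print('  corners',cv2.boxPoints((rc,rs,ra)))
    q=P[(P[:,2]>104)&(P[:,2]<200)&(abs(P[:,0]-420)<30)&(abs(P[:,1]-270)<30)]
    for a,b in((106,125),(125,145),(145,165),(165,176),(176,195)):
        w=q[(q[:,2]>a)&(q[:,2]<b)]
        if len(w)>5:
            f=least_squares(lambda p:np.hypot(*(w[:,:2]-p).T)-11,[424,270],loss='soft_l1');print('  stir',a,b,f.x,len(w),w[:,:2].min(0),w[:,:2].max(0))
    q=P[(P[:,2]>92)&(P[:,2]<106)&(abs(P[:,0]-485)<130)&(abs(P[:,1]-270)<60)]
    R=cv2.minAreaRect(q[:,:2].astype(np.float32));print(' rack',R,np.median(q[:,2]));print(cv2.boxPoints(R))
    q=P[(P[:,2]>8)&(P[:,2]<20)&(P[:,0]>340)&(P[:,0]<470)&(abs(P[:,1]+130)<70)]
    if len(q): R=cv2.minAreaRect(q[:,:2].astype(np.float32));print(' tray',R);print(cv2.boxPoints(R))
    q=P[(P[:,2]>64)&(P[:,2]<80)&(P[:,0]>340)&(P[:,0]<470)&(abs(P[:,1]+130)<70)]
    if len(q): print(' cup',enc(q))
    q=P[(P[:,2]>32)&(P[:,2]<46)&(abs(P[:,0]-590)<160)&(abs(P[:,1]+147)<160)]
    print(' disc',enc(q))
for n,k in(('scene','sp'),('top','tp')):
    p=z[k][:,:,::-1]
    a=p[150:270,190:345] if n=='scene' else p[145:295,255:375]
    cv2.imwrite('pics/crop_%s.png'%n,cv2.resize(a,None,fx=5 if n=='scene' else 4,fy=5 if n=='scene' else 4,interpolation=2))
E
```

```text
scene
 lid [ 529.8 -221.1] 33.37318801879883 mid [ 522.9 -220.8] 204 123.88149663179087
 lid [ 503.3 -138.6] 34.42434310913086 mid [ 504.3 -137.8] 441 123.58353914732857
 lid [ 624.4 -234.8] 34.436641693115234 mid [ 625.1 -234.6] 453 123.770831964644
 lid [558.6 -68.1] 34.65351486206055 mid [560.2 -67.6] 532 123.52265008149885
 lid [ 680.8 -164.2] 33.62382125854492 mid [ 681.3 -164. ] 531 123.5425675547067
 lid [647.7 -82.3] 34.8360710144043 mid [648.4 -80.6] 580 123.49907025014676
 axis [ 590.7 -153.3] [ 5.7 -2.2 -1.7  0.9  1.2  2.7] mean [ 590.4 -150.9]
 handle (592.0556640625, -151.554931640625) (91.35032653808594, 14.070869445800781) 81.37589263916016 196 189.0139834891645
  corners [[ 578.3 -195.7]
 [ 592.2 -197.8]
 [ 605.9 -107.5]
 [ 591.9 -105.3]]
  stir 106 125 [417.6 270.5] 81 [417.3 261. ] [429.9 281.8]
  stir 125 145 [417.8 270.6] 73 [418.6 260.9] [430.8 281.7]
  stir 145 165 [417.8 270.5] 85 [418.4 261.1] [430.9 281.6]
  stir 165 176 [417.8 270.3] 46 [417.5 261.4] [430.5 281.9]
  stir 176 195 [417.1 270.6] 91 [407.1 260.3] [429.9 281.4]
 rack ((483.4573974609375, 270.2639
[... 1268 characters left out ...]
125 145 [419.  274.5] 22 [410.1 262.5] [429.7 273.5]
  stir 145 165 [418.7 274.5] 25 [409.4 262.7] [429.2 272.1]
  stir 165 176 [418.7 274.4] 16 [408.7 263.1] [429.8 273.4]
  stir 176 195 [424.  273.3] 69 [409.2 263.1] [427.9 283.7]
 rack ((483.9090576171875, 273.5892333984375), (62.054718017578125, 188.27171325683594), 89.29843139648438) 101.78613187519068
[[389.4 243.7]
 [577.7 241.4]
 [578.4 303.5]
 [390.2 305.8]]
 tray ((410.95452880859375, -125.97624969482422), (90.0135726928711, 100.25989532470703), 82.58588409423828)
[[ 355.4 -164.1]
 [ 454.9 -177.1]
 [ 466.5  -87.8]
 [ 367.1  -74.9]]
 cup (array([ 420.6, -132.4]), 47.77675247192383)
 disc (array([ 577.2, -146.8]), 147.64805603027344)
```

View pics/crop_top.png

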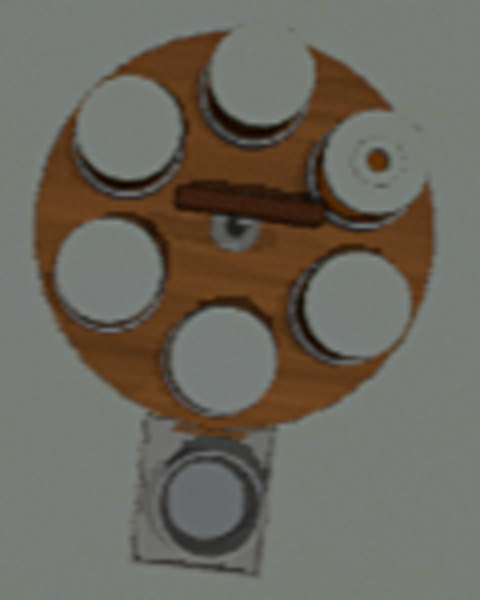

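View pics/crop_scene.png

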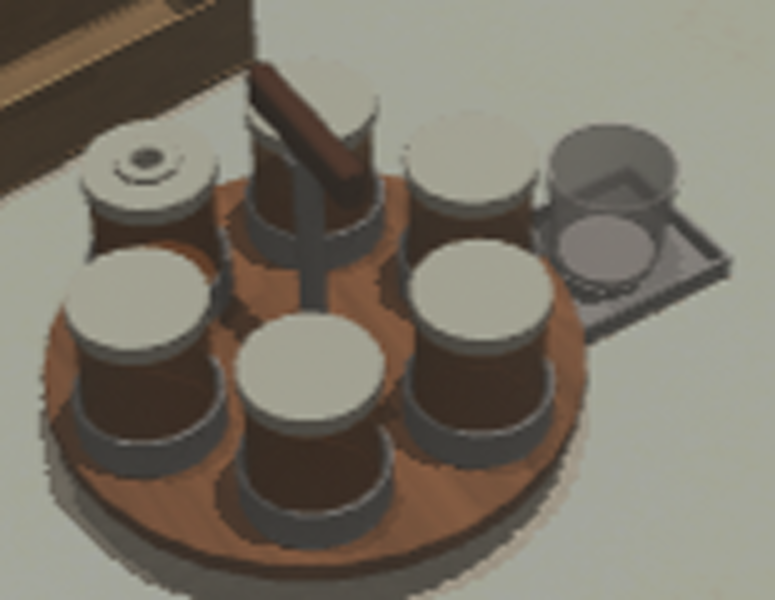

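```bash
cat >> h.py <<'E'
def goto(x,y,z,yaw,cmd=None):
    s=arm.state();p=np.array(s['position']);o=s['orientation']
    if cmd is not None: p,o=np.array(cmd[:3]),[np.pi,0,cmd[3]]
    c,sn=np.cos(o[2]),np.sin(o[2]);d=np.array([x,y,z])-p
    dy=(o[2]-yaw+np.pi)%(2*np.pi)-np.pi
    print('shift cm',np.round([(c*d[0]+sn*d[1])/10,(sn*d[0]-c*d[1])/10,-d[2]/10],2),'rotz',round(dy,3),'| now',np.round(p,1),np.round(o,3))
E
python3 -c "
from h import *
goto(418.5,272.4,240,-1.204)"
```

```text
shift cm [32.09 21.74  0.22] rotz 0.908 | now [174.9 573.9 242.2] [ 3.141 -0.    -0.296]
```

Emit:
play_rows([
  [6,[8,5.4,0],[0,0,0.15]],
  [6,[16,10.8,0],[0,0,0.3]],
  [6,[24,16.2,0],[0,0,0.45]],
  [6,[32.09,21.74,0.2],[0,0,0.6]],
  [6,[32.09,21.74,0.2],[0,0,0.75]],
  [6,[32.09,21.74,0.2],[0,0,0.9]],
  [6,[32.09,21.74,0.2],[0,0,0.908]],
  [6,[32.09,21.74,0.2],[0,0,0.908]],
  [6,[32.09,21.74,0.2],[0,0,0.908]],
  [6,[32.09,21.74,0.2],[0,0,0.908]],
  [6,[32.09,21.74,0.2],[0,0,0.908]],
  [6,[32.09,21.74,0.2],[0,0,0.908]],
])

```text
clock: 2.5
position: [417.9, 273.3, 240.2]
orientation: [3.141, -0.0, -1.202]
ft_force: [-0.1, 0.5, 0.7]
grip_width: 59.6
```

```bash
python3 -c "
from h import *
s=arm.state();print(s['clock'],s['q'])
goto(418.5,272.4,147,-1.204)
cap('scene','s1.png')"
```

```text
2.5 [ 9.83492334e-01 -2.30407432e-01 -1.70842717e-01 -6.06995312e-05
 -1.63045137e+00 -6.14920961e-01]
shift cm [ 0.1  -0.02  9.32] rotz 0.002 | now [417.9 273.3 240.2] [ 3.141 -0.    -1.202]
```

View pics/s1.png

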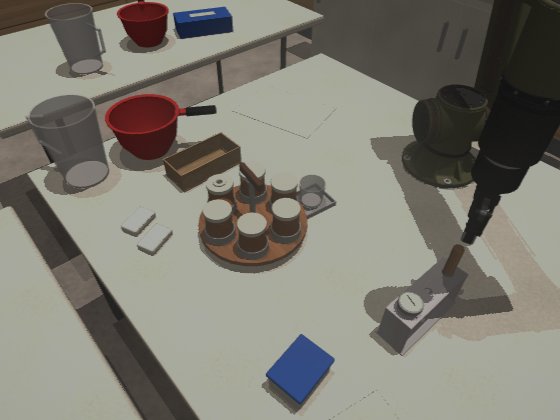

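```bash
python3 -c "
from h import *
for z in(100,180,229,240): print(proj('scene',[418,272.5,z]),proj('top',[418,272.5,z]))
s=cv2.imread('pics/s1.png')[170:330,380:540];cv2.imwrite('pics/c1.png',cv2.resize(s,None,fx=3.7,fy=3.7))
p,d=cap('top');cv2.imwrite('pics/c1t.png',cv2.resize(p[200:320,90:210,::-1],None,fx=4,fy=4))"
```

```text
[447.85550725 273.39612396] [148.42443526 269.95287803]
[459.92262417 248.41410998] [137.54987673 272.19198837]
[468.17176557 231.33628045] [130.00015356 273.74650327]
[470.12460435 227.2934054 ] [128.1988858  274.11739071]
```

View pics/c1.png

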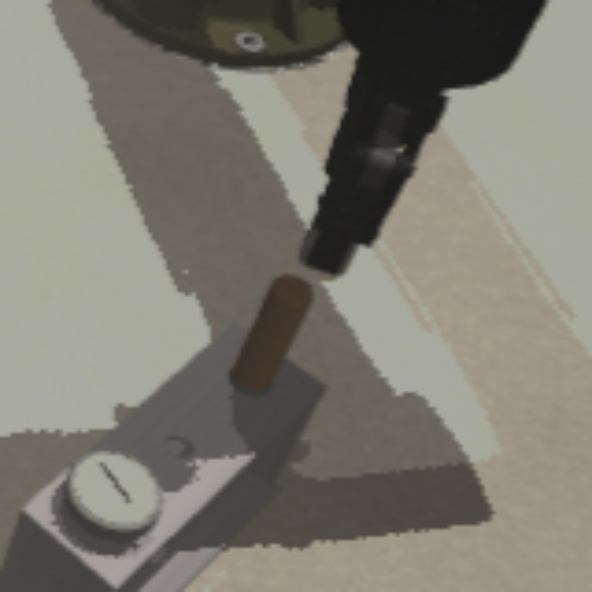

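View pics/c1t.png

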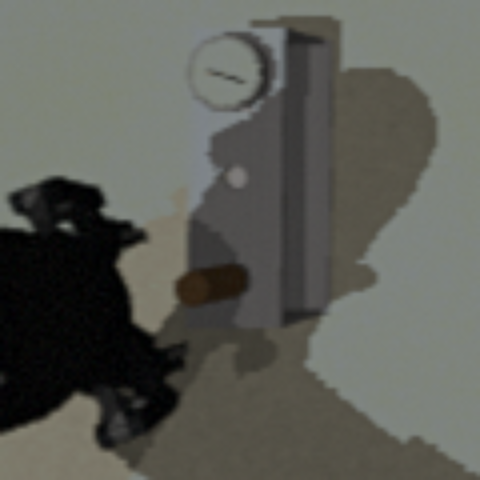

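Fingertips straddle the handle in both views (stirrer top at top-view pixel (139,272)). Next: descend, then grip.

Emit:
play_rows([
  [6,[0.1,0,2.5],[0,0,0]],
  [6,[0.1,0,5],[0,0,0]],
  [6,[0.1,0,7.5],[0,0,0]],
  [6,[0.1,0,9.3],[0,0,0]],
  [6,[0.1,0,9.3],[0,0,0]],
  [6,[0.1,0,9.3],[0,0,0]],
  [6,[0.1,0,9.3],[0,0,0]],
  [3,[0.1,0,9.3],[0,0,0]],
  [3,[0.1,0,9.3],[0,0,0]],
  [3,[0.1,0,9.3],[0,0,0]],
  [3,[0.1,0,9.3],[0,0,0]],
], grip_force=50)

```text
clock: 3.7
position: [418.9, 271.5, 147.5]
orientation: [-3.141, 0.0, -1.204]
ft_force: [-0.3, 0.0, 0.2]
grip_width: 29.8
```

Emit:
play_rows([
  [1,[0,0,0],[0,0,0]],
  [1,[0,0,0],[0,0,0]],
  [1,[0,0,0],[0,0,0]],
  [1,[0,0,0],[0,0,0]],
  [1,[0,0,0],[0,0,0]],
  [1,[0,0,0],[0,0,0]],
  [1,[0,0,0],[0,0,0]],
], grip_force=50)

```text
clock: 4.4
position: [418.8, 271.5, 147.5]
orientation: [-3.142, -0.0, -1.204]
ft_force: [-2.9, -1.2, 4.1]
grip_width: 20.9
```

```bash
python3 -c "
from h import *
goto(418,272.4,300,-1.204)
p,d=cap('scene');cv2.imwrite('pics/c2.png',cv2.resize(p[170:330,380:540,::-1],None,fx=3.7,fy=3.7))"
```

```text
shift cm [ -0.12   0.04 -15.25] rotz 0.0 | now [418.8 271.5 147.5] [-3.142 -0.    -1.204]
```

View pics/c2.png

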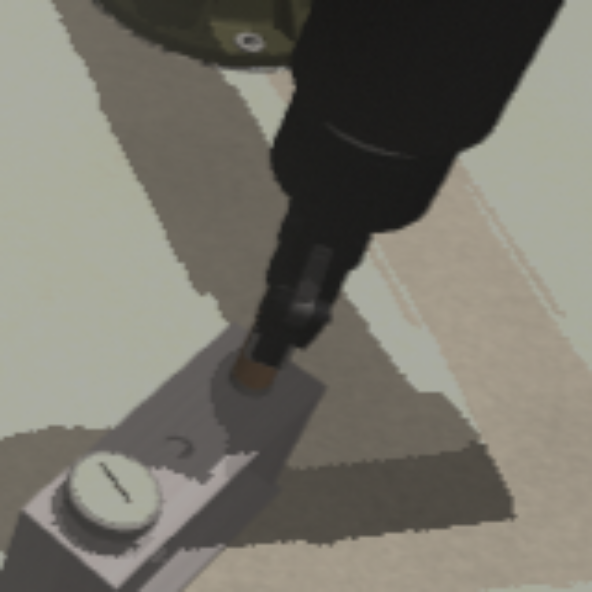

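Emit:
play_rows([
  [1,[0,0,-0.5],[0,0,0]],
  [1,[0,0,-2],[0,0,0]],
  [1,[0,0,-4],[0,0,0]],
  [1,[0,0,-6],[0,0,0]],
  [1,[0,0,-8],[0,0,0]],
  [1,[0,0,-10],[0,0,0]],
  [1,[0,0,-12],[0,0,0]],
  [1,[0,0,-14],[0,0,0]],
  [1,[0,0,-15],[0,0,0]],
  [1,[0,0,-15],[0,0,0]],
  [1,[0,0,-15],[0,0,0]],
])

```text
clock: 5.55
position: [418.6, 271.6, 296.6]
orientation: [3.141, 0.0, -1.204]
ft_force: [-0.2, -0.4, -1.8]
grip_width: 21.1
```

```bash
python3 -c "
from h import *
for t in((440,-60),(490,-200),(540,-250),(624,-234)): goto(*t,297,-1.204)
p,d=cap('scene','s3.png')"
```

```text
shift cm [31.71  9.91 -0.04] rotz 0.0 | now [418.6 271.6 296.6] [ 3.141  0.    -1.204]
shift cm [ 4.658e+01  1.026e+01 -4.000e-02] rotz 0.0 | now [418.6 271.6 296.6] [ 3.141  0.    -1.204]
shift cm [ 5.304e+01  7.390e+00 -4.000e-02] rotz 0.0 | now [418.6 271.6 296.6] [ 3.141  0.    -1.204]
shift cm [ 5.456e+01 -1.020e+00 -4.000e-02] rotz 0.0 | now [418.6 271.6 296.6] [ 3.141  0.    -1.204]
```

View pics/s3.png

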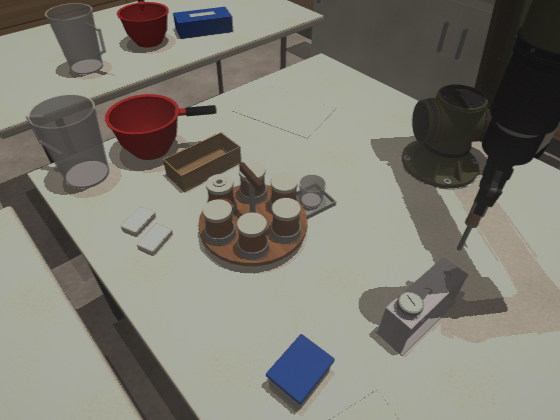

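The stirrer is out of the rack, with the shank from (476,225) to (460,250). Next: go round the front of the T-bar to the jar.

Emit:
play_rows([
  [1,[3,1,0],[0,0,0]],
  [1,[7,2.2,0],[0,0,0]],
  [1,[11,3.5,0],[0,0,0]],
  [1,[15,4.7,0],[0,0,0]],
  [1,[19,6,0],[0,0,0]],
  [1,[23,7.2,0],[0,0,0]],
  [1,[27,8.5,0],[0,0,0]],
  [1,[31.7,9.9,0],[0,0,0]],
  [1,[36,10,0],[0,0,0]],
  [1,[40,10.2,0],[0,0,0]],
  [1,[44,10.2,0],[0,0,0]],
  [1,[46.6,10.2,0],[0,0,0]],
])

```text
clock: 6.8
position: [490.8, -202.4, 295.5]
orientation: [3.139, 0.001, -1.206]
ft_force: [-0.6, 0.8, -0.9]
grip_width: 21.0
```

```bash
python3 -c "
from h import *
for t in((490,-200),(540,-250),(624,-234)): goto(*t,297,-1.204)"
```

```text
shift cm [-0.25 -0.01 -0.15] rotz -0.002 | now [ 490.8 -202.4  295.5] [ 3.139e+00  1.000e-03 -1.206e+00]
shift cm [ 6.2  -2.9  -0.15] rotz -0.002 | now [ 490.8 -202.4  295.5] [ 3.139e+00  1.000e-03 -1.206e+00]
shift cm [  7.71 -11.32  -0.15] rotz -0.002 | now [ 490.8 -202.4  295.5] [ 3.139e+00  1.000e-03 -1.206e+00]
```

Emit:
play_rows([
  [1,[3,-1,0],[0,0,0]],
  [1,[6.4,-2.8,0],[0,0,0]],
  [1,[7,-5.5,0],[0,0,0]],
  [1,[7.5,-8.5,0],[0,0,0]],
  [1,[7.96,-11.22,0],[0,0,0]],
  [1,[7.96,-11.22,0],[0,0,0]],
  [1,[7.96,-11.22,0],[0,0,0]],
  [1,[7.96,-11.22,0],[0,0,0]],
  [1,[7.96,-11.22,0],[0,0,0]],
  [1,[7.96,-11.22,0],[0,0,0]],
])

```text
clock: 7.8
position: [623.6, -234.3, 298.2]
orientation: [-3.141, -0.001, -1.204]
ft_force: [-0.2, -0.7, -0.3]
grip_width: 21.3
```

Run:
```python
from meas import *
goto(624,-234,297,-1.204)
S=cap('scene');T=cap('top')
np.savez('d1.npz',sp=S[0],sd=S[1],tp=T[0],td=T[1])
p=S[0][90:210,150:290,::-1].copy()
cv2.imwrite('pics/c4.png',cv2.resize(p,None,fx=5,fy=5,interpolation=2))
cv2.imwrite('pics/c4t.png',cv2.resize(T[0][120:290,240:410,::-1],None,fx=3.5,fy=3.5,interpolation=2))
for z in(240,200,168,127): print(z,proj('scene',[624,-234,z]),proj('top',[624,-234,z]))
```

```text
shift cm [-0.  -0.1  0.1] rotz -0.0 | now [ 623.6 -234.3  298.2] [-3.1 -0.  -1.2]
240 [215.3 143.3] [356.3 178.2]
200 [216.9 157.6] [353.5 180.8]
168 [218.2 168.4] [351.5 182.6]
127 [219.7 181.6] [349.  184.9]
```

View pics/c4.png

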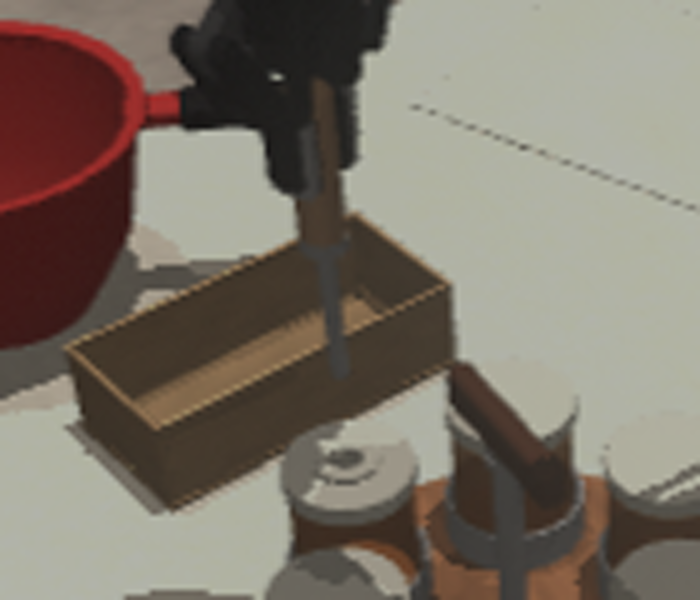

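View pics/c4t.png

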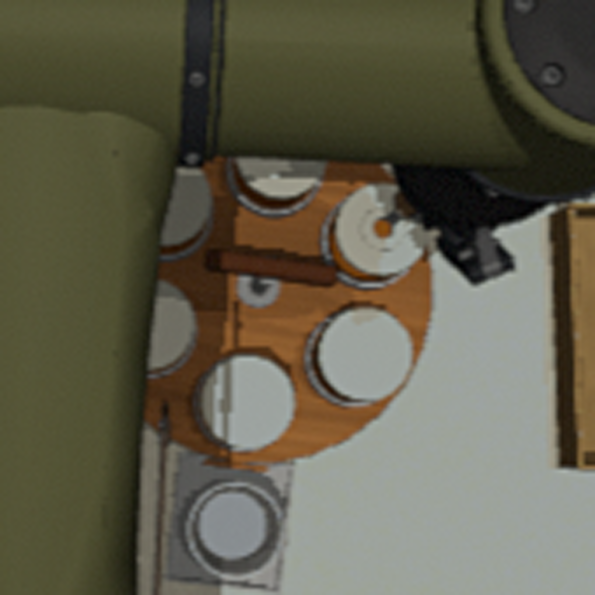

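Run:
```python
from h import *
z=np.load('d1.npz')
cv2.imwrite('pics/c5t.png',cv2.resize(z['tp'][165:205,325:385,::-1],None,fx=12,fy=12,interpolation=0))
cv2.imwrite('pics/c5s.png',cv2.resize(z['sp'][130:205,190:250,::-1],None,fx=8,fy=8,interpolation=0))
```

```text
(no output)
```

View pics/c5t.png

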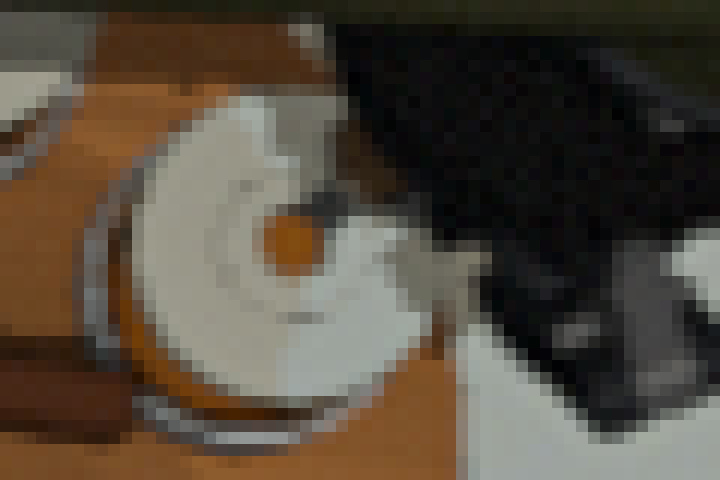

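View pics/c5s.png

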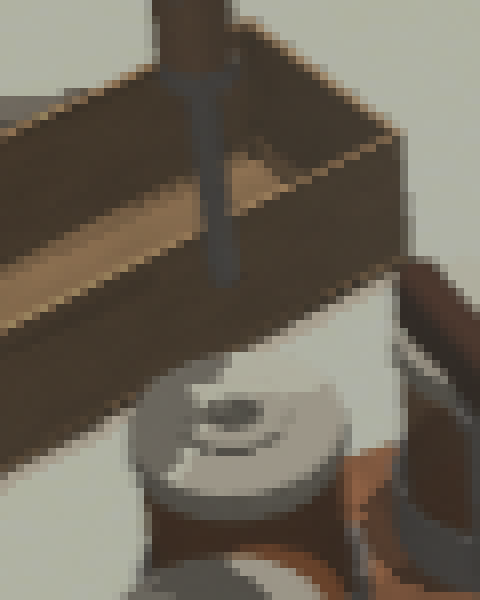

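Tip at top-view (352.2,181.8) and hole at (348.8,185.0) both lie within 0.5 px of the projections. In the scene view they agree to about 0.7 px. I'll descend in stages.

Emit:
play_rows([
  [1,[0.05,-0.04,1],[0,0,0]],
  [1,[0.05,-0.04,2.5],[0,0,0]],
  [1,[0.05,-0.04,3.8],[0,0,0]],
  [1,[0.05,-0.04,4.5],[0,0,0]],
  [1,[0.05,-0.04,5],[0,0,0]],
  [1,[0.05,-0.04,5.4],[0,0,0]],
  [1,[0.05,-0.04,5.8],[0,0,0]],
  [1,[0.05,-0.04,5.8],[0,0,0]],
  [1,[0.05,-0.04,5.8],[0,0,0]],
])

```text
clock: 8.8
position: [624.8, -234.5, 239.7]
orientation: [-3.141, -0.0, -1.204]
ft_force: [0.3, 0.5, -0.5]
grip_width: 20.7
```

Run:
```python
from h import *
goto(624.3,-234.3,174.5,-1.204)
print(arm.state()['ft_force'])
S=cap('scene');T=cap('top')
cv2.imwrite('pics/c6t.png',cv2.resize(T[0][165:205,325:385,::-1],None,fx=10,fy=10,interpolation=0))
cv2.imwrite('pics/c6s.png',cv2.resize(S[0][130:205,190:250,::-1],None,fx=8,fy=8,interpolation=0))
```

```text
shift cm [-0.04  0.04  6.52] rotz 0.0 | now [ 624.8 -234.5  239.7] [-3.141 -0.    -1.204]
[ 0.25794446  0.48535754 -0.48904703]
```

View pics/c6s.png

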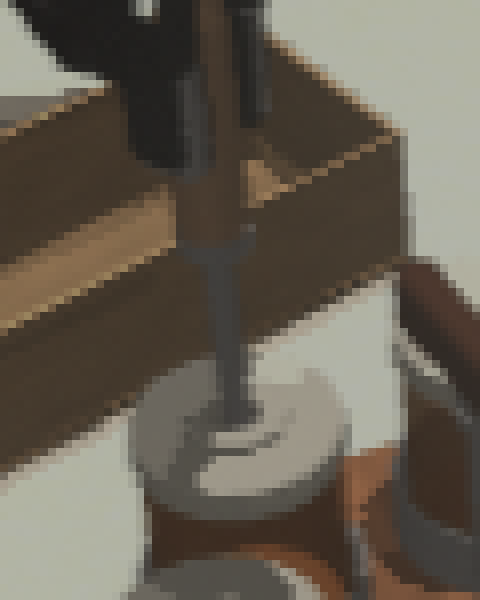

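View pics/c6t.png

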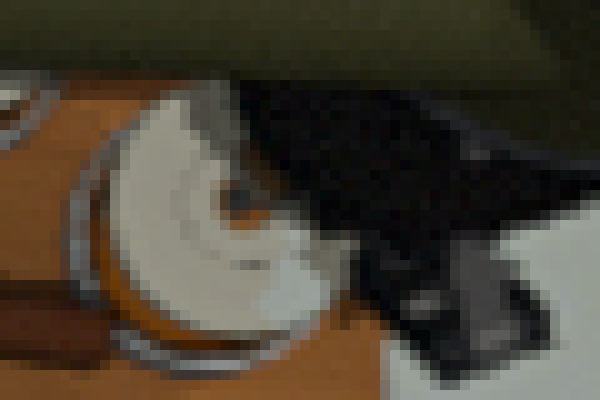

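The tip is inside the hole with no contact force, so I'll continue.

Emit:
play_rows([
  [1,[-0.02,0.02,0.8],[0,0,0]],
  [1,[-0.02,0.02,1.8],[0,0,0]],
  [1,[-0.02,0.02,2.8],[0,0,0]],
  [1,[-0.02,0.02,3.8],[0,0,0]],
  [1,[-0.02,0.02,4.8],[0,0,0]],
  [1,[-0.02,0.02,5.6],[0,0,0]],
  [1,[-0.02,0.02,6.1],[0,0,0]],
  [1,[-0.02,0.02,6.2],[0,0,0]],
  [1,[-0.02,0.02,6.2],[0,0,0]],
])

```text
clock: 9.8
position: [624.5, -234.4, 177.5]
orientation: [-3.142, -0.0, -1.204]
ft_force: [0.1, -0.0, -1.0]
grip_width: 20.7
```

Run:
```python
from h import *
goto(624.3,-234.3,174.5,-1.204)
print(arm.state()['ft_force'],arm.state()['clock'])
S=cap('scene')
cv2.imwrite('pics/c7s.png',cv2.resize(S[0][130:205,190:250,::-1],None,fx=8,fy=8,interpolation=0))
```

```text
shift cm [-0.02  0.01  0.3 ] rotz 0.0 | now [ 624.5 -234.4  177.5] [-3.142 -0.    -1.204]
[ 0.07944726 -0.02320292 -0.98836634] 9.8
```

View pics/c7s.png

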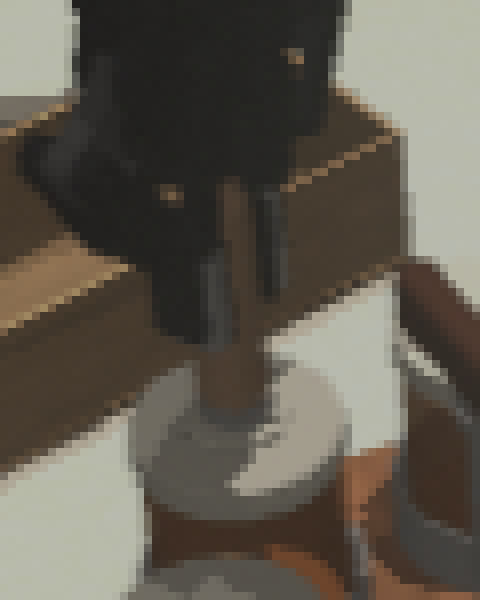

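Almost seated. I'll lower the last 2–3 mm, open, and retreat upward.

Emit:
play_rows([
  [1,[0,0,0.15],[0,0,0]],
  [1,[0,0,0.25],[0,0,0]],
  [1,[0,0,0.25],[0,0,0]],
  [2.6,[0,0,0.25],[0,0,0]],
  [3.2,[0,0,0.25],[0,0,0]],
  [4.5,[0,0,0.25],[0,0,0]],
  [4.5,[0,0,0.25],[0,0,0]],
  [4.5,[0,0,0.25],[0,0,0]],
])

```text
clock: 10.65
position: [624.4, -234.3, 174.9]
orientation: [-3.142, -0.0, -1.204]
ft_force: [-0.4, -0.2, -0.7]
grip_width: 44.8
```

Emit:
play_rows([
  [4.5,[0,0,-1],[0,0,0]],
  [4.5,[0,0,-3],[0,0,0]],
  [4.5,[0,0,-5],[0,0,0]],
  [4.5,[0,0,-7],[0,0,0]],
  [4.5,[0,0,-9],[0,0,0]],
  [4.5,[0,0,-9],[0,0,0]],
  [4.5,[0,0,-9],[0,0,0]],
])

```text
clock: 11.35
position: [624.6, -234.3, 265.6]
orientation: [-3.14, -0.001, -1.204]
ft_force: [-0.2, 0.2, -0.7]
grip_width: 45.1
```

Run:
```python
from h import *
goto(591.2,-150,262,-1.725)
print(arm.state()['ft_force'],arm.state()['clock'],arm.state()['q'])
S=cap('scene');T=cap('top')
cv2.imwrite('pics/c8s.png',cv2.resize(S[0][110:240,180:340,::-1],None,fx=4,fy=4,interpolation=2))
cv2.imwrite('pics/c8t.png',cv2.resize(T[0][140:290,240:390,::-1],None,fx=4,fy=4,interpolation=2))
```

```text
shift cm [-9.06  0.09  0.36] rotz 0.521 | now [ 624.6 -234.3  265.6] [-3.140e+00 -1.000e-03 -1.204e+00]
[-0.20634337  0.15713233 -0.69722154] 11.35 [-5.98437176e-02  2.23485721e-01  3.28045036e-01 -6.44493060e-05
 -1.67395131e+00  4.26889576e-01]
```

View pics/c8s.png

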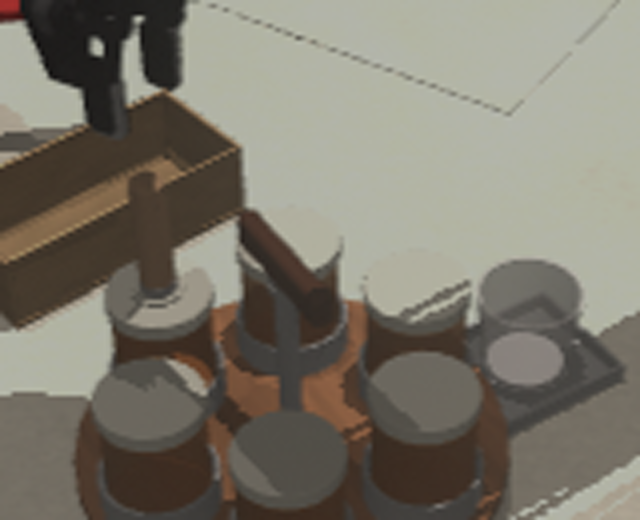

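View pics/c8t.png

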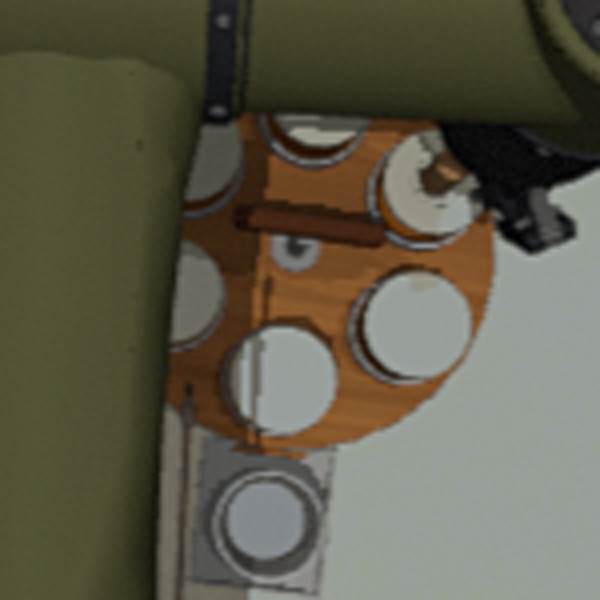

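The stirrer stands seated in the bored jar (scene crop (152,235)) and all jars are in place. Next is the T-bar.

Emit:
play_rows([
  [5,[-2,0,0],[0,0,0.1]],
  [5,[-5,0,0],[0,0,0.22]],
  [5,[-8,0,0],[0,0,0.35]],
  [5,[-9.06,0.09,0.3],[0,0,0.47]],
  [5,[-9.06,0.09,0.3],[0,0,0.521]],
  [5,[-9.06,0.09,0.3],[0,0,0.521]],
  [5,[-9.06,0.09,0.3],[0,0,0.521]],
  [5,[-9.06,0.09,0.3],[0,0,0.521]],
  [5,[-9.06,0.09,0.3],[0,0,0.521]],
])

```text
clock: 12.35
position: [591.1, -150.4, 261.5]
orientation: [3.141, -0.0, -1.725]
ft_force: [0.2, 1.0, 0.0]
grip_width: 50.1
```

Run:
```python
from h import *
goto(591.2,-150,170,-1.725)
S=cap('scene')
cv2.imwrite('pics/c9s.png',cv2.resize(S[0][100:230,180:340,::-1],None,fx=4,fy=4,interpolation=2))
```

```text
shift cm [-0.04 -0.01  9.15] rotz 0.0 | now [ 591.1 -150.4  261.5] [ 3.141 -0.    -1.725]
```

View pics/c9s.png

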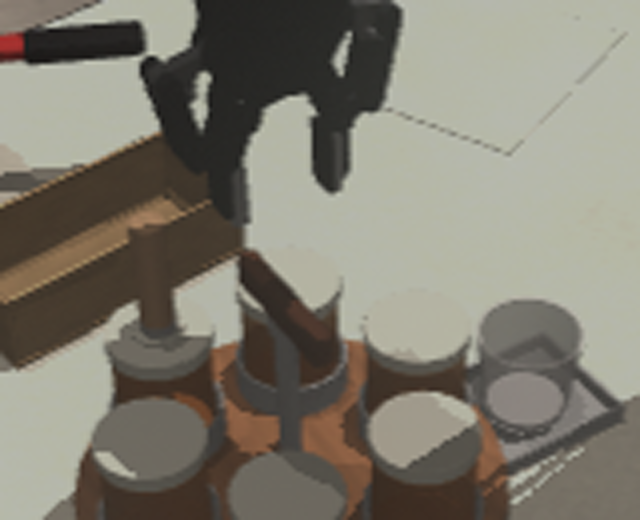

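Emit:
play_rows([
  [5,[0,0,2.5],[0,0,0]],
  [5,[0,0,5],[0,0,0]],
  [5,[0,0,7.5],[0,0,0]],
  [5,[0,0,9.1],[0,0,0]],
  [5,[0,0,9.1],[0,0,0]],
  [3,[0,0,9.1],[0,0,0]],
  [2.2,[0,0,9.1],[0,0,0]],
  [1.8,[0,0,9.1],[0,0,0]],
  [1.8,[0,0,9.1],[0,0,0]],
  [0.8,[0,0,9.1],[0,0,0]],
  [0.8,[0,0,9.1],[0,0,0]],
  [0.8,[0,0,9.1],[0,0,0]],
], grip_force=40)

```text
clock: 13.6
position: [591.7, -150.1, 171.8]
orientation: [-3.139, -0.0, -1.725]
ft_force: [3.0, -0.1, 4.2]
grip_width: 13.5
```

Run:
```python
from h import *
goto(591.2,-150,170,-1.725)
s=arm.state();print(s['ft_force'],s['moment'],s['grip_width'],s['q'])
S=cap('scene');T=cap('top')
cv2.imwrite('pics/c10s.png',cv2.resize(S[0][100:230,180:340,::-1],None,fx=4,fy=4,interpolation=2))
cv2.imwrite('pics/c10t.png',T[0][:,:,::-1])
```

```text
shift cm [-0.01  0.05  0.18] rotz 0.0 | now [ 591.7 -150.1  171.8] [-3.139 -0.    -1.725]
[ 2.95051878 -0.12144376  4.22064153] [ 0.07552758 -0.75260051  0.0833907 ] 13.479998063759279 [ 7.96083880e-02  6.91711782e-02 -1.32439677e-02  6.55189399e-04
 -1.48634305e+00 -2.33418288e-01]
```

View pics/c10s.png

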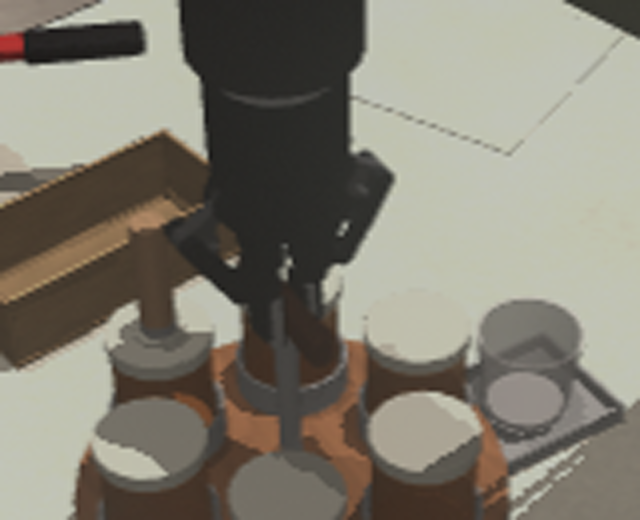

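View pics/c10t.png

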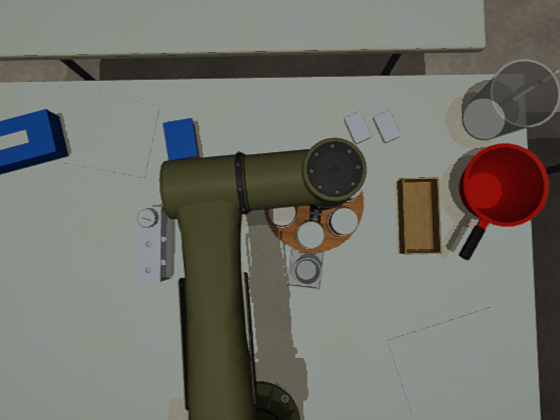

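The bar is gripped (13.5 mm) with low force. I'll start turning gently clockwise.

Emit:
play_rows([
  [0.8,[0,0,0],[0,0,0.01]],
  [0.8,[0,0,0],[0,0,0.03]],
  [0.8,[0,0,0],[0,0,0.06]],
  [0.8,[0,0,0],[0,0,0.1]],
  [0.8,[0,0,0],[0,0,0.15]],
  [0.8,[0,0,0],[0,0,0.2]],
  [0.8,[0,0,0],[0,0,0.25]],
  [0.8,[0,0,0],[0,0,0.3]],
  [0.8,[0,0,0],[0,0,0.34]],
  [0.8,[0,0,0],[0,0,0.37]],
  [0.8,[0,0,0],[0,0,0.39]],
  [0.8,[0,0,0],[0,0,0.4]],
], grip_force=60)

```text
clock: 14.9
position: [592.5, -150.4, 171.8]
orientation: [-3.137, 0.001, -2.126]
ft_force: [7.1, -2.0, 4.7]
grip_width: 13.1
```

Run:
```python
from h import *
goto(591.2,-150,170,-1.725-2.065)
s=arm.state();print(s['ft_force'],s['moment'],s['grip_width'],s['q'])
S=cap('scene')
cv2.imwrite('pics/c11s.png',cv2.resize(S[0][100:230,180:340,::-1],None,fx=4,fy=4,interpolation=2))
```

```text
shift cm [0.03 0.14 0.18] rotz 1.664 | now [ 592.5 -150.4  171.8] [-3.137e+00  1.000e-03 -2.126e+00]
[ 7.12334681 -1.95310083  4.68928614] [-0.64370611 -2.51550176  0.16163362] 13.137536522327768 [ 7.93521824e-02  6.96403324e-02 -1.29273606e-02  1.31401969e-03
 -1.48409494e+00 -6.34897178e-01]
```

View pics/c11s.png

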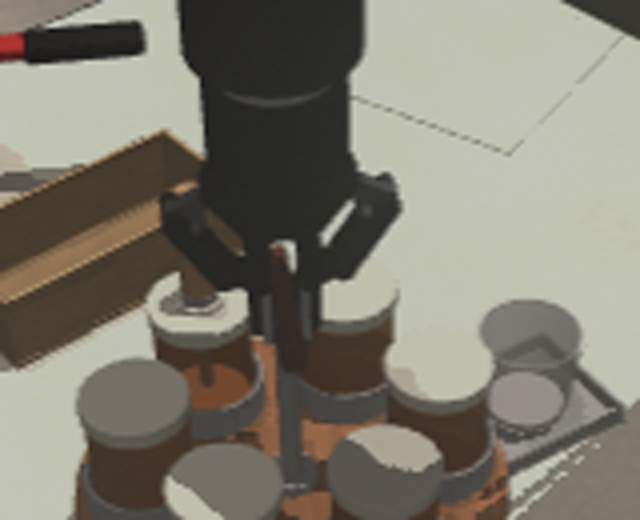

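Turntable follows well (jar crop (200,320)). I'll continue, easing off the side force.

Emit:
play_rows([
  [0.8,[-0.02,-0.05,0],[0,0,0.01]],
  [0.8,[-0.04,-0.1,0],[0,0,0.04]],
  [0.8,[-0.04,-0.1,0],[0,0,0.08]],
  [0.8,[-0.04,-0.1,0],[0,0,0.14]],
  [0.8,[-0.04,-0.1,0],[0,0,0.21]],
  [0.8,[-0.04,-0.1,0],[0,0,0.28]],
  [0.8,[-0.04,-0.1,0],[0,0,0.35]],
  [0.8,[-0.04,-0.1,0],[0,0,0.42]],
  [0.8,[-0.04,-0.1,0],[0,0,0.48]],
  [0.8,[-0.04,-0.1,0],[0,0,0.52]],
  [0.8,[-0.04,-0.1,0],[0,0,0.54]],
  [0.8,[-0.04,-0.1,0],[0,0,0.55]],
])

```text
clock: 16.15
position: [593.4, -151.4, 171.8]
orientation: [-3.138, 0.002, -2.677]
ft_force: [8.5, -4.8, 2.7]
grip_width: 13.3
```

Emit:
play_rows([
  [0.8,[0,0,0],[0,0,0.01]],
  [0.8,[0,0,0],[0,0,0.04]],
  [0.8,[0,0,0],[0,0,0.08]],
  [0.8,[0,0,0],[0,0,0.14]],
  [0.8,[0,0,0],[0,0,0.21]],
  [0.8,[0,0,0],[0,0,0.28]],
  [0.8,[0,0,0],[0,0,0.35]],
  [0.8,[0,0,0],[0,0,0.42]],
  [0.8,[0,0,0],[0,0,0.48]],
  [0.8,[0,0,0],[0,0,0.52]],
  [0.8,[0,0,0],[0,0,0.54]],
  [0.8,[0,0,0],[0,0,0.55]],
])

```text
clock: 17.35
position: [593.7, -152.6, 171.8]
orientation: [-3.138, 0.005, 3.055]
ft_force: [10.3, -10.7, 1.7]
grip_width: 13.2
```

Run:
```python
from h import *
goto(591.2,-150,170,-1.725-2.065)
s=arm.state();print(s['ft_force'],s['moment'],s['grip_width'],s['q'],s['clock'])
S=cap('scene');T=cap('top','t12.png')
np.savez('d2.npz',sp=S[0],sd=S[1],tp=T[0],td=T[1])
cv2.imwrite('pics/c12s.png',cv2.resize(S[0][100:260,180:350,::-1],None,fx=4,fy=3.75,interpolation=2))
cv2.imwrite('pics/c12t.png',cv2.resize(T[0][140:290,240:390,::-1],None,fx=4,fy=4,interpolation=2))
```

```text
shift cm [0.27 0.24 0.18] rotz 0.562 | now [ 593.7 -152.6  171.8] [-3.138  0.005  3.055]
[ 10.3474303  -10.6942565    1.71383007] [-3.20553612 -3.40864404  0.19683864] 13.234274282326142 [ 0.07708712  0.07311444 -0.0103041   0.00419768 -1.48315734 -1.73456413] 17.35
```

View pics/c12s.png

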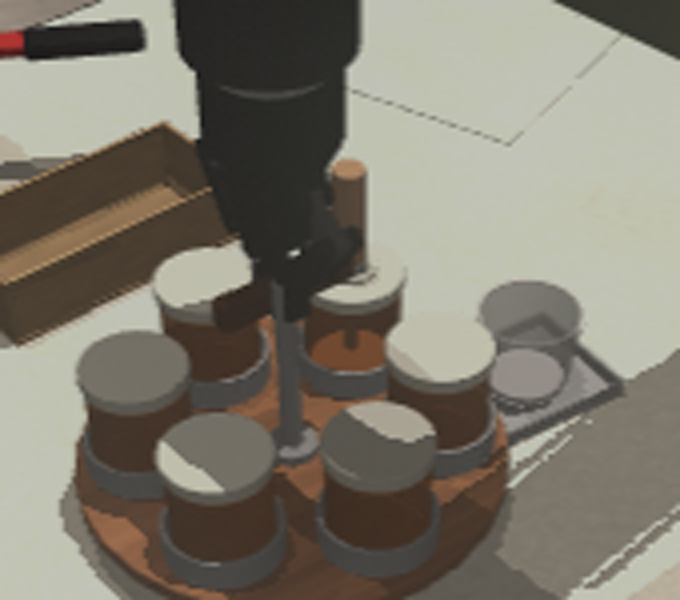

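View pics/c12t.png

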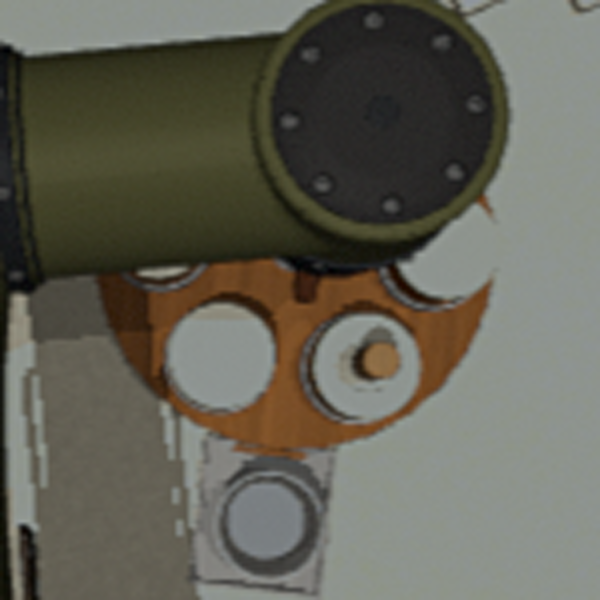

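Emit:
play_rows([
  [0.8,[-0.05,-0.07,0],[0,0,0.0]],
  [0.8,[-0.11,-0.14,0],[0,0,0]],
  [0.8,[-0.17,-0.21,0],[0,0,0.01]],
  [0.8,[-0.22,-0.28,0],[0,0,0.04]],
  [0.8,[-0.22,-0.28,0],[0,0,0.08]],
  [0.8,[-0.22,-0.28,0],[0,0,0.14]],
  [0.8,[-0.22,-0.28,0],[0,0,0.2]],
  [0.8,[-0.22,-0.28,0],[0,0,0.26]],
  [0.8,[-0.22,-0.28,0],[0,0,0.31]],
  [0.8,[-0.22,-0.28,0],[0,0,0.34]],
  [0.8,[-0.22,-0.28,0],[0,0,0.36]],
  [0.8,[-0.22,-0.28,0],[0,0,0.37]],
])

```text
clock: 18.65
position: [593.5, -153.6, 171.8]
orientation: [-3.141, -0.0, 2.687]
ft_force: [-2.3, 0.1, 7.0]
grip_width: 13.1
```

Run:
```python
from meas import *
goto(593.7,-153,170,-1.725-2.065)
s=arm.state();print(s['ft_force'],s['moment'],s['grip_width'],s['clock'])
S=cap('scene');T=cap('top')
np.savez('d3.npz',sp=S[0],sd=S[1],tp=T[0],td=T[1])
for n,d in(('scene',S[1]),('top',T[1])):
    for q,u,v in blobs(n,d,118,134,(440,740,-290,0)):
        c,r=enc(q);mid=(np.percentile(q[:,:2],1,0)+np.percentile(q[:,:2],99,0))/2
        print(n,' lid',c,r,'mid',mid,len(q),np.median(q[:,2]))
cv2.imwrite('pics/c13s.png',cv2.resize(S[0][100:260,180:350,::-1],None,fx=4,fy=3.75,interpolation=2))
cv2.imwrite('pics/c13t.png',cv2.resize(T[0][140:290,240:390,::-1],None,fx=4,fy=4,interpolation=2))
```

```text
shift cm [0.  0.1 0.2] rotz 0.194 | now [ 593.5 -153.6  171.8] [-3.1 -0.   2.7]
[-2.3  0.1  7. ] [0.1 0.6 0.1] 13.13004684624785 18.65
scene  lid [ 559.7 -250.8] 23.71440887451172 mid [ 561.1 -247.8] 113 123.59529018749117
scene  lid [ 502.3 -157.9] 33.36272048950195 mid [ 503.4 -156.5] 313 123.77758383640014
scene  lid [ 642.7 -226.4] 34.4749641418457 mid [ 642.7 -225.4] 446 123.59820798567131
scene  lid [541.6 -76.7] 33.352020263671875 mid [541.9 -76. ] 484 123.61862242650665
scene  lid [ 681.9 -144.9] 34.11473083496094 mid [ 682.  -144.7] 523 123.55462581753602
scene  lid [630.7 -70.8] 33.997108459472656 mid [631.5 -70. ] 546 123.49456385107152
top  lid [ 551.9 -229.6] 32.92353439331055 mid [ 550.9 -229.2] 506 124.1741975108647
top  lid [541.3 -74.4] 32.79228973388672 mid [540.8 -74.5] 545 124.66212088837369
top  lid [ 501.5 -155.3] 32.655906677246094 mid [ 502.2 -154.8] 462 124.72763298879079
```

View pics/c13s.png

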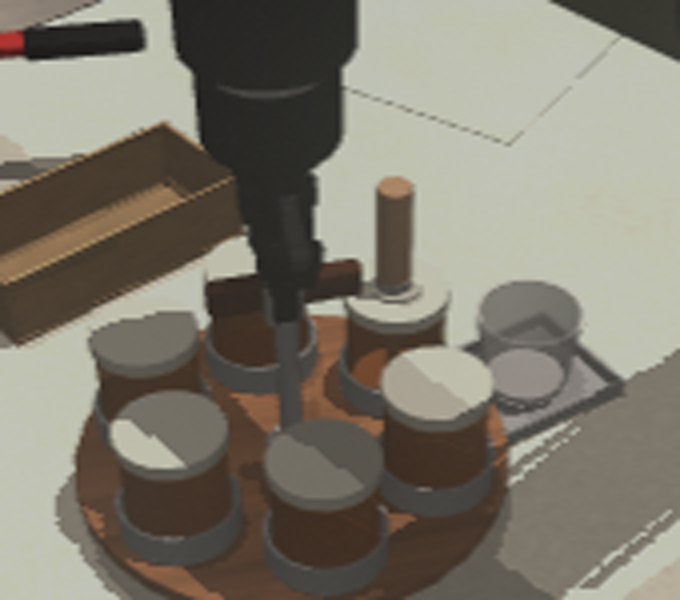

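View pics/c13t.png

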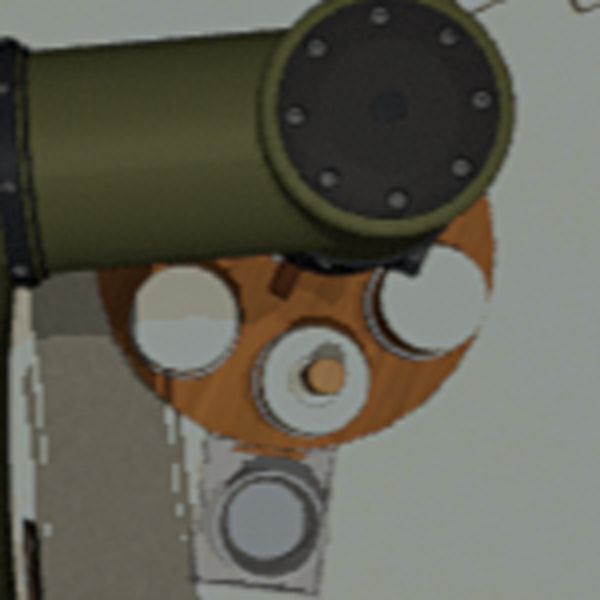

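Measured jar angle is 3.209 against a front direction of 3.0145, so 0.194 rad remains. That matches the commanded count.

Emit:
play_rows([
  [0.8,[0,0,0],[0,0,0.01]],
  [0.8,[0,0,0],[0,0,0.03]],
  [0.8,[0,0,0],[0,0,0.06]],
  [0.8,[0,0,0],[0,0,0.1]],
  [0.8,[0,0,0],[0,0,0.14]],
  [0.8,[0,0,0],[0,0,0.17]],
  [0.8,[0,0,0],[0,0,0.185]],
  [0.8,[0,0,0],[0,0,0.194]],
  [0.8,[0,0,0],[0,0,0.195]],
  [0.8,[0,0,0],[0,0,0.195]],
  [0.8,[0,0,0],[0,0,0.195]],
], grip_force=80)

```text
clock: 19.85
position: [593.2, -154.0, 171.8]
orientation: [-3.14, -0.0, 2.492]
ft_force: [-3.5, -1.0, 8.0]
grip_width: 12.9
```

Run:
```python
from meas import *
goto(593.5,-153,170,-1.725-2.065)
s=arm.state();print(s['ft_force'],s['moment'],s['grip_width'],s['clock'])
S=cap('scene');T=cap('top')
np.savez('d4.npz',sp=S[0],sd=S[1],tp=T[0],td=T[1])
J={}
for n,d in(('scene',S[1]),('top',T[1])):
    ax=np.array([591.3,-149.0] if n=='top' else [590.7,-151.5])
    for q,u,v in blobs(n,d,118,134,(440,740,-290,0)):
        c,r=enc(q);w=c-ax
        print(n,' lid',c,r,len(q),np.median(q[:,2]),'R %.1f ang %.3f mod60 %.3f'%(np.hypot(*w),np.arctan2(w[1],w[0])%(2*np.pi),(np.arctan2(w[1],w[0])-3.0145+np.pi/6)%(np.pi/3)-np.pi/6))
    P,u,v=pts(n,d,d>0)
    for lo,hi in((9,18),(4,18)):
        q=P[(P[:,2]>lo)&(P[:,2]<hi)&(P[:,0]>345)&(P[:,0]<458)&(abs(P[:,1]+126)<62)]
        R=cv2.minAreaRect(q[:,:2].astype(np.float32));print(n,'tray',lo,R,len(q))
cv2.imwrite('pics/c14s.png',cv2.resize(S[0][100:260,180:350,::-1],None,fx=4,fy=3.75,interpolation=2))
cv2.imwrite('pics/c14t.png',cv2.resize(T[0][140:290,240:390,::-1],None,fx=4,fy=4,interpolation=2))
```

```text
shift cm [0.  0.1 0.2] rotz -0.001 | now [ 593.2 -154.   171.8] [-3.1 -0.   2.5]
[-3.5 -1.   8. ] [-0.2  0.8  0. ] 12.901256146489938 19.85
scene  lid [ 504.2 -140.9] 34.1292610168457 351 123.9773075409264 R 87.1 ang 3.020 mod60 0.006
scene  lid [ 627.1 -233.9] 33.81621170043945 418 123.70810419629106 R 90.1 ang 5.128 mod60 0.020
scene  lid [556.5 -69.2] 34.23106002807617 496 123.67568532174937 R 89.2 ang 1.965 mod60 -0.002
scene  lid [ 681.8 -163.2] 34.06134033203125 517 123.60488710770892 R 91.9 ang 6.155 mod60 -0.001
scene  lid [646.1 -80.6] 34.34553909301758 553 123.57444579637524 R 90.0 ang 0.907 mod60 -0.013
scene tray 9 ((405.02099609375, -128.47930908203125), (93.53421783447266, 93.3796615600586), 82.28191375732422) 162
scene tray 4 ((407.4072570800781, -121.89459228515625), (105.51844787597656, 109.44615173339844), 4.744165420532227) 329
top  lid [556.4 -66.2] 32.709964752197266 458 124.57956753456654 R 89.9 ang 1.969 mod60 0.002
top  lid [ 537.2 -220.5] 32.84235763549805 519 124.15317825830448 R 89.7 ang 4.064 mod60 0.003
top  lid [ 502.1 -138.2] 32.71235656738281 465 124.65963997504423 R 89.9 ang 3.021 mod60 0.007
top tray 9 ((410.77783203125, -126.21307373046875), (90.08535766601562, 100.1571044921875), 82.90448760986328) 288
top tray 4 ((401.0558776855469, -125.5889892578125), (122.91584014892578, 111.58901977539062), 89.36741638183594) 809
```

View pics/c14s.png

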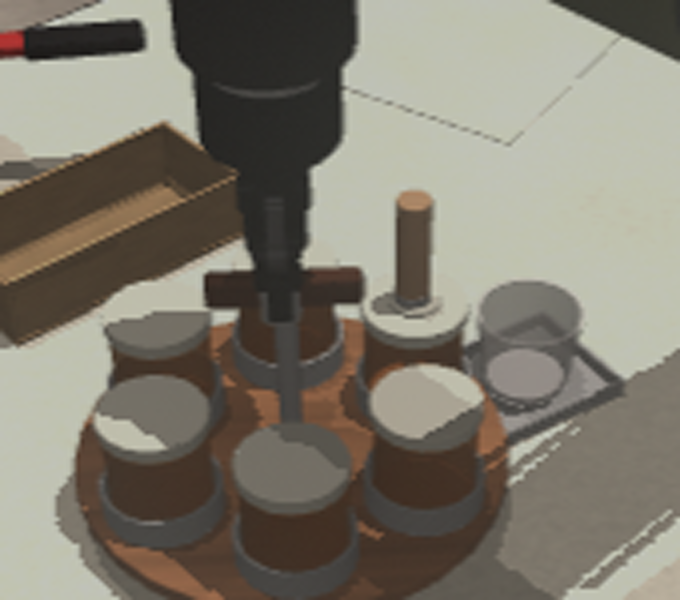

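View pics/c14t.png

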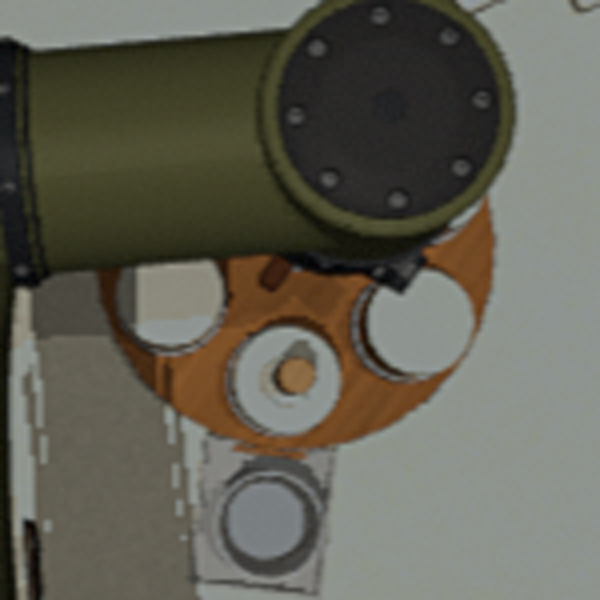

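Emit:
play_rows([
  [0.8,[0,0,0],[0,0,0.003]],
  [0.8,[0,0,0],[0,0,0.003]],
  [0.8,[0,0,0],[0,0,0.003]],
  [0.8,[0,0,0],[0,0,0.003]],
  [0.8,[0,0,0],[0,0,0.003]],
  [0.8,[0,0,0],[0,0,0.003]],
], grip_force=90)

```text
clock: 20.55
position: [593.2, -154.0, 171.8]
orientation: [-3.14, -0.0, 2.489]
ft_force: [-3.1, -1.1, 6.8]
grip_width: 12.4
```

Run:
```python
from meas import *
s=arm.state();print(s['ft_force'],s['moment'],s['grip_width'],s['clock'],s['position'],s['qd'])
S=cap('scene','s15.png');T=cap('top')
for q,u,v in blobs('top',T[1],118,134,(440,740,-290,0)):
    c,r=enc(q);w=c-[591.3,-149];print(c,r,(np.arctan2(w[1],w[0])-3.0145+np.pi/6)%(np.pi/3)-np.pi/6)
for q,u,v in blobs('top',T[1],195,225,(440,740,-290,0),20):print('stirrer top',q.mean(0),len(q))
z=np.load('d0.npz')
for l in('thermometer','mould','tub','cup'):
    r=regions_of('scene',l)
    for k in r[:2]:
        m=k['region'];print(l,round(k['score'],2),np.median(pts('scene',S[1],m)[0],0),np.median(pts('scene',z['sd'],m)[0],0))
```

```text
[-3.1 -1.1  6.8] [-0.2  0.9  0. ] 12.383009255098656 20.55 [ 593.2 -154.   171.8] [-0. -0. -0. -0.  0.  0.]
[556.5 -66.1] 32.6111946105957 0.0010458898488443502
[ 536.7 -220.7] 32.85007095336914 -0.0002620580226094793
[ 502.  -137.9] 32.734947204589844 0.002958175462718149
stirrer top [ 503.2 -138.5  207.5] 72
thermometer 0.85 [552.5 271.1 124.9] [552.9 271.  124.9]
mould 0.6 [ 554.4 -452.    30. ] [ 553.7 -452.1   30.3]
tub 0.85 [771.5 209.5  54.1] [771.3 209.5  54.1]
cup 0.71 [ 509.7 -134.8  178.8] [ 364.  -295.9    1.7]
cup 0.64 [ 407.6 -131.6   45.1] [ 407.8 -131.2   45.3]
```

View pics/s15.png

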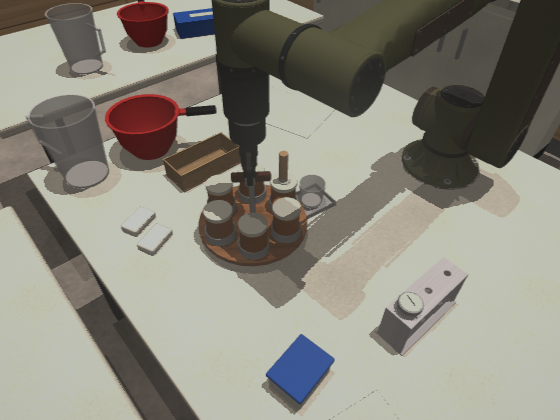

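The jar with the stirrer stands at (284,180), squarely behind the cup and tray. Stirrer top is at z = 207.5, so it is fully down. Nothing else has moved and the bar is firmly held, so I'm handing in.

```bash
python3 -c "
from cell import order
print(order.hand_in())"
```

```text
the job is handed in; nothing more can be done
None
```

The job is done and handed in at about 20.6 s. The stirrer is fully down in the bored jar and let go. The carousel is turned about 2.07 rad clockwise so that jar stands at the front. The arm finished gripping the T-handle at 90 N.

**Last checks:**
- **Stirrer:** its top is at z = 207.5 mm, where 207 mm means fully seated.
- **Jar at the front:** the three jars visible from the top camera are within about 0.003 rad of where they should be. My estimate of the front direction, taken from the drip tray, is itself only good to about 0.003 rad.
- **Jars:** all stand in their hoops in the pictures.
- **Other things:** the thermometer, cup, mould and tub are within 1 mm of where they started.
- **Forces:** readings after each move stayed under about 15 N.

**What disagreed:**
- **Side force:** it rose to about 15 N while turning, so I moved the commanded position to ease it.
- **Grip position:** I ended gripping the bar roughly 4 mm off its middle.
- **Cameras:** the two views differ by 2–3 mm.
- **Cup detection:** the top-scored find was really the stirrer; the second find was the cup.

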